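# Find the hidden catch of the drinks box

### The job

The jigger and bar spoon are in the secret drawer of the cedar drinks box on the sideboard. Feel across the eight inlaid squares of its top with the fingertips for the one that gives, press that square in until the catch lets go and the drawer springs open by itself, then take the hand away. Do not lift or shift any of the other things, and do not touch the drawer.

Things in the scene. Friction and masses are not known exactly. Their poses are not given: they have to be found in the camera images.
- drinks_box: closed cedar box that does not shift, 180 mm (its x) by 280 mm (its y) by 100 mm high; origin at the centre of its underside, z up; its drawer side faces its own -x, towards the robot. In its top, inside a plain frame, eight inlaid squares that look alike lie flush: seven are solid, one (a different one each time, not told by sight) is the button of the catch
- box_top (a point): centre of the box's flat top, axes as the box. The squares form two rows of four, each square 45 mm wide, 48 mm from centre to centre: centres at x = -24 or +24 mm and y = -72, -24, +24 or +72 mm from here in the box's axes. Press inside one square: a finger that also rests on a neighbour or the frame cannot push it in
- catch (a joint): how far the button square is pressed in, m: 0 flush (at rest), 0.006 fully in. It gives way from about 1 N, is fully in at about 3.5 N and springs back up when let go. The catch lets go at about 0.004, so press it fully in.
- drawer (a joint): how far the drawer is out, m: 0 shut (its front flush with the box), 0.065 fully out. Held shut by the catch; once that lets go, a spring drives it out along the box's -x in about half a second and it stays out.
- drawer_face (a point): centre of the drawer's front face (the plain front of the box, 257 mm wide, 58 mm high, no handle), 45 mm above the counter, 90 mm from the box's centre when shut and 155 mm when out
- rum0: closed amber rum bottle, 74 mm across, 270 mm tall, at the back; origin at the centre of its foot
- rum1: second rum bottle, the same
- rum2: third rum bottle, the same
- tumbler: glass tumbler, 82 mm across, 92 mm tall, standing to the left (+y) of the drinks box; origin at the centre of its foot
- bowl: white ceramic bowl with limes, 150 mm across, about 90 mm tall with the fruit, beyond the tong, to the right (-y) of the drinks box; origin at the centre of its foot
- tong: stainless steel ice tong with a spring hinge, 170 mm long, about 50 mm wide, 18 mm high, lying close along the right (-y) side of the drinks box; origin on the counter near its middle, x from hinge to claws
- stirrer: flat bamboo stirrer, 220 mm long, 5 mm thick, lying beyond the tumbler; origin under its middle, x along it
- stopper: spare bottle stopper, 32 mm across, 32 mm tall, standing loose on the frame of the box's top, at its far left corner (68 mm towards +x and 116 mm towards +y of the box's centre in the box's own axes, within 5 mm); origin at the centre of its foot

How it is judged:
On the way, in this order (a step that is already met when the one before it is completed fails the run):
1. the button square is pressed in (value of joint catch above 0.0025 m), for 0.02 s.
2. the drawer springs out (value of joint drawer above 0.055 m), for 0.2 s.
At the end, for the whole second after the job is handed in: The drawer stands at least 55 mm out and at rest, the button square is let go and back within 1.5 mm of flush, and the bottles, tumbler, bowl, tong, stirrer and stopper are within 20 mm of where they were, the standing ones upright within 0.2 rad (value of joint drawer above 0.055 m and velocity of joint drawer below 0.01 m/s and value of joint catch below 0.0015 m and distance of each of rum0, rum1, rum2, tumbler, bowl, tong, stirrer, stopper from where it was at the start of the episode below 0.02 m and angle between each of rum0, rum1, rum2, tumbler, bowl, stopper's own z axis and vertical below 0.2 rad); the robot touches nothing.
It fails at once if a bystander is lifted, pushed or knocked more than 20 mm (distance of any of rum0, rum1, rum2, tumbler, bowl, tong, stirrer, stopper from where it was at the start of the episode above 0.02 m).
It fails at once if a standing thing is tipped over (angle between any of rum0, rum1, rum2, tumbler, bowl, stopper's own z axis and vertical above 0.35 rad).
It fails at once if the drawer is touched or pulled at (more than 2 N) instead of springing out by itself (contact force between any of the fingers, the arm and drawer above 2 N).
It also fails if it takes over 58 s, if anything falls off the work surface, if the arm or the gripper's body presses on something with over 40 N, if the wrist force passes 120 N, or if a joint passes its speed limit or range.

### The arm

A 6-joint arm with a two-finger parallel gripper is mounted at the origin on the work surface. World frame = base frame: x ahead of the robot, y to its left, z up, the work surface at z = 0. Lengths are in m, angles in rad, forces in N, time in s.
With the tool pointing down it reaches from about 0.425 to 0.925 m from the base axis. Payload 12.5 kg.
Tool frame: the origin (TCP) lies midway between the tips of the shut fingers; the grasp point (between the pads) lies 19 mm behind it (env.tcp_to_grasp is the distance from the TCP to the grasp point, in m); x points along the fingers, z is the direction in which the jaws open and shut, and the axes are right-handed (so a half turn about x gives the same grasp; the last joint's range is limited). The gripper opens to 85 mm and grips with 20 to 120 N. Pads are 22 mm wide; open, the fingers measure 114 mm over their backs; the gripper's body (76 mm by 85 mm) begins 54 mm behind the grasp point. The pads swing forward as they close: fully open they stand 13 mm farther back than shut.
Start: joints at [-1.374, 0.491, 1.559, -0, 1.092, -0.106], TCP at [0.186, -0.597, 0.231] pointing down, gripper open.
Joint ranges: [-3.1, 3.1], [-0.84, 2.19], [0.05, 2.79], [-1.13, 4.28], [0.06, 2.93], [-2.69, 2.69]. Speed limits (rad/s): [2.22, 2.22, 2.79, 3.14, 3.14, 3.14].

### API

Orientations are given as a rotation vector (axis times angle).
In Python, from plant import status, eyes, env gives the robot as it stands.
- The arm moves only by the tool servo_tool, never from a script. Its argument "series" is text: rows parted by semicolons, each of 4 numbers parted by spaces: the shift along the tool's x, y, z scaled (see below), then the turn about the tool's x scaled (see below). In form: tx ty tz roll; .... A call has 1 to 12 rows; each row is the pose to reach, as a shift and turn from the pose commanded when the call began, along the tool's axes at that moment, turning the shorter way round; what a row does not reach only later rows make up. The controller multiplies each number of a shift by 0.8 m and each number of a turn by 180 degrees. A row lasts 1/8 s, in which the tool goes at most 62.5 mm and 10.7 degrees, less where a joint would pass 70% of its speed; a pose out of reach is approached as far as the arm can. A call with a number of a shift or a turn outside -1 to 1 is refused whole. A call with a gripper value outside its range is refused whole. "hand" is the opening in per cent of the stroke, from 0 (shut) to 100 (fully open), set as the call begins (left out, the last holds). The fingers move at their own pace and stop on an object; "grip_force" is the grip in N (left out, the last holds). Time passes only in rows, so rows that repeat a pose let the fingers close. It gives the time, the measured TCP pose, the force and the opening at its end, in the units of the state.
- status.state(): the state, without advancing time (a new reading comes with each control period).
- eyes.grab_frame(name): name is "side" or "top"; returns a dict with "color" (384x512x3 uint8, red, green, blue), "fx", "fy", "cx", "cy" (pixels), "R" (3x3) and "t" (3): a world point X has camera coordinates R X + t. Camera axes: x right, y down, z forward; pixel columns grow to the right and rows downward; lengths in m; the calibration is good to about 2 mm. A picture is of the moment at which its call begins. There is no depth.
- env.hand_in(): hands the job in, once; it reports no verdict.
The state is a dict: "time_s": time; "qpos": joint angles; "qd": joint speeds; "joint_efforts": joint torques, N m; "position": TCP position; "eef_rot": TCP orientation; "contact_force": force on the tool from outside, world axes, zero at the start; "ft_torque": the same for the moment, N m; "opening": opening from 0.0 (shut) to 1.0 (fully open).
Only numpy, scipy, OpenCV 4.12 (cv2) and the standard library are available. Lean on these libraries where they do the work, as an engineer would, in place of code of your own. Each camera call takes 0.05 s, during which the arm holds its last target.

## Working session

There is one attempt and no reset: what is moved stays moved. The work goes in short steps, Python scripts to look and compute and a tool call to move; the robot and the scene stay as the last step left them, time stands still between calls to the robot, and variables do not carry over. Pictures are saved under pics/ and viewed, and the job is handed in when it is done.

Besides the shell and the picture viewer there is one more tool, called after "Call:" in YAML: its name, and indented under it one key for each argument. servo_tool: Moves the arm, as the interface text tells. Shifts and turns lie within -1 to 1; 1 stands for 0.8 m of shift or 180 degrees of turn. Its arguments: {"type":"object","properties":{"series":{"type":"string"},"hand":{"type":"number"},"grip_force":{"type":"number"}},"required":["series"]}

```bash
mkdir -p pics
python3 - <<'E'
from plant import status, eyes, env
import cv2, pickle
print(status.state())
d={}
for n in("side","top"):
    f=eyes.grab_frame(n); d[n]=f
    cv2.imwrite(f"pics/{n}0.png",f["color"][:,:,::-1])
    print(n,f["fx"],f["cx"],f["cy"],f["R"],f["t"])
pickle.dump(d,open("f0.pkl","wb"))
E
```

```text
{'time_s': 0.0, 'qpos': array([-1.37360428e+00,  4.91551914e-01,  1.55947211e+00,  3.37187849e-05,
        1.09173635e+00, -1.05604387e-01]), 'qd': array([ 0.00122146, -0.00011332,  0.00030191,  0.00036936, -0.00010222,
       -0.00241029]), 'joint_efforts': array([-1.27348580e-03, -6.18449807e+01, -2.61595917e+01, -2.17110146e-04,
        4.15627146e-03, -1.49998601e-05]), 'position': array([ 0.18634723, -0.59631651,  0.2307247 ]), 'eef_rot': array([ 0.98411357,  1.33822235, -0.98277028]), 'contact_force': array([-0.15791289, -0.84642523, -0.20550997]), 'ft_torque': array([ 0.00328081, -0.05694953,  0.00922481]), 'opening': 1.0007009320229598}
side 377.2941368328968 255.11207730003824 189.62029463041176 [[ 0.95734926 -0.28779636 -0.02560559]
 [-0.17430818 -0.50460126 -0.84557331]
 [ 0.23043231  0.81397225 -0.5332449 ]] [-0.53799819  0.21109626  0.79493406]
top 485.9148769233297 256.97511346270727 185.90657638819366 [[-0.09746953 -0.99523766  0.00130118]
 [-0.97350317  0.09506903 -0.20797463]
 [ 0.20686049 -0.02153789 -0.97813335]] [0.07800812 0.61441271 1.11540166]
```

View pics/side0.png

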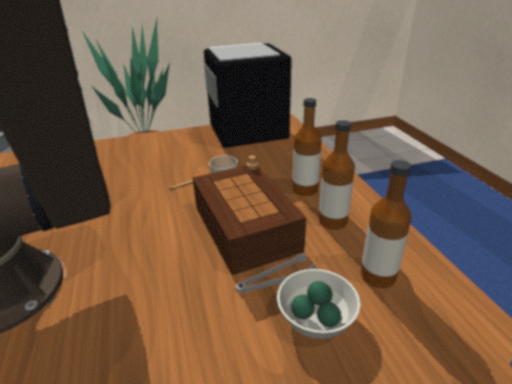

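View pics/top0.png

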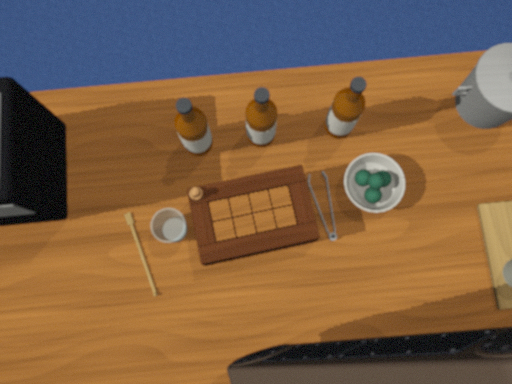

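The side view shows the box at about (248,215). In the top view its inlay is at about (252,214), with the stopper at (196,192), the tumbler at (169,225), the tong at (323,205) and the bottles behind. Next I'll locate the inlay grid.

```bash
cat > h.py <<'E'
import numpy as np
def ray(f,u,v,z):
    R,t=np.array(f["R"]),np.array(f["t"]); c=-R.T@t
    d=R.T@np.array([(u-f["cx"])/f["fx"],(v-f["cy"])/f["fy"],1]); return c+d*(z-c[2])/d[2]
def proj(f,X):
    p=np.array(f["R"])@X+f["t"]; return p[0]/p[2]*f["fx"]+f["cx"],p[1]/p[2]*f["fy"]+f["cy"]
E
python3 - <<'E'
import pickle,cv2,numpy as np
from h import *
d=pickle.load(open("f0.pkl","rb"))
for n,seed in(("top",(252,214)),("side",(246,198))):
    f=d[n]; im=f["color"]; hsv=cv2.cvtColor(im,cv2.COLOR_RGB2HSV)
    print(n,[tuple(im[seed[1]+dy,seed[0]+dx]) for dx,dy in((-8,-8),(8,8),(-8,8))])
    m=(im[:,:,0]>135).astype(np.uint8)*255
    m=cv2.morphologyEx(m,cv2.MORPH_CLOSE,np.ones((3,3)))
    k,l,s,c=cv2.connectedComponentsWithStats(m)
    i=l[seed[1]-8:seed[1]+9,seed[0]-8:seed[0]+9].max(); print(s[i],c[i])
    cs=cv2.findContours((l==i).astype(np.uint8),cv2.RETR_EXTERNAL,cv2.CHAIN_APPROX_NONE)[0]
    P=np.array([ray(f,u,v,.1)[:2] for u,v in cs[0][:,0]],np.float32)
    r=cv2.minAreaRect(P); print(r)
    y=im.copy()
    B=cv2.boxPoints(r)
    q=np.array([proj(f,np.array([*b,.1])) for b in B]).astype(int)
    cv2.polylines(y,[q],True,(0,255,0),1)
    x0,y0=seed[0]-80,seed[1]-70
    cv2.imwrite(f"pics/{n}1.png",cv2.resize(y[y0:y0+140,x0:x0+160,::-1],None,fx=5,fy=4.2))
E
```

```text
top [(np.uint8(164), np.uint8(109), np.uint8(49)), (np.uint8(173), np.uint8(119), np.uint8(57)), (np.uint8(174), np.uint8(119), np.uint8(66))]
[ 209  186   87   55 3204] [251.93539326 212.97440699]
((0.5490912199020386, 0.03633226454257965), (0.09387575089931488, 0.18937598168849945), 6.683256149291992)
side [(np.uint8(151), np.uint8(96), np.uint8(55)), (np.uint8(141), np.uint8(92), np.uint8(52)), (np.uint8(159), np.uint8(103), np.uint8(61))]
[ 215  174   63   48 1641] [244.8385131  197.48933577]
((0.5470815896987915, 0.035230956971645355), (0.0915788933634758, 0.1872032880783081), 6.614137649536133)
```

Run:
```python
import pickle,numpy as np
from h import *
from scipy.spatial.transform import Rotation as Ro
from plant import status
s=status.state(); R=Ro.from_rotvec(s["eef_rot"]).as_matrix(); print(R.round(4)); p=s["position"]
yaw=np.radians(6.65)
B=np.array([[np.cos(yaw),-np.sin(yaw)],[np.sin(yaw),np.cos(yaw)]])
z=R[:2,2]; zb=np.degrees(np.arctan2(z[1],z[0])); print("jaw heading",zb)
for h in (6.65,96.65,-83.35,-173.35):
    dz=(h-zb+180)%360-180; print(h,dz,"roll(x down) scaled",-dz/180)
c=np.array([.548,.0358])
for w in ([.42,-.3,.23],[*c,.2]): print(w,(R.T@(np.array(w)-p)/.8).round(4))
d=pickle.load(open("f0.pkl","rb"))
for n,pts in(("side",[(380,280),(335,222),(306,190),(318,330)]),("top",[(340,133),(260,142),(200,150)])):
    for q in pts: print(n,q,ray(d[n],*q,0).round(3))
print("stopper",ray(d["top"],196,192,.132).round(3), c+B@[.068,.116])
for i in(-.024,.024):
  for j in(-.072,-.024,.024,.072): print(i,j,(c+B@[i,j]).round(4))
```

```text
[[-2.000e-04  9.545e-01  2.982e-01]
 [ 1.000e-03  2.982e-01 -9.545e-01]
 [-1.000e+00  1.000e-04 -1.000e-03]]
jaw heading -72.650080856193
6.65 79.300080856193 roll(x down) scaled -0.4405560047566278
96.65 169.300080856193 roll(x down) scaled -0.9405560047566278
-83.35 -10.699919143806994 roll(x down) scaled 0.05944399524337219
-173.35 -100.699919143807 roll(x down) scaled 0.5594439952433722
[0.42, -0.3, 0.23] [ 0.0013  0.3892 -0.2665]
[np.float64(0.548), np.float64(0.0358), 0.2] [ 0.0392  0.6671 -0.6194]
side (380, 280) [ 0.769 -0.223  0.   ]
side (335, 222) [ 0.771 -0.012  0.   ]
side (306, 190) [0.762 0.153 0.   ]
side (318, 330) [ 0.593 -0.296  0.   ]
top (340, 133) [ 0.753 -0.214  0.   ]
top (260, 142) [ 0.749 -0.003  0.   ]
top (200, 150) [0.742 0.155 0.   ]
stopper [0.604 0.159 0.132] [0.60210924 0.15889423]
-0.024 -0.072 [ 0.5325 -0.0385]
-0.024 -0.024 [0.5269 0.0092]
-0.024 0.024 [0.5214 0.0569]
-0.024 0.072 [0.5158 0.1045]
0.024 -0.072 [ 0.5802 -0.0329]
0.024 -0.024 [0.5746 0.0147]
0.024 0.024 [0.5691 0.0624]
0.024 0.072 [0.5635 0.1101]
```

Call:
servo_tool:
  series: "0 0.39 -0.266 0.0594;0 0.39 -0.266 0.0594;0 0.39 -0.266 0.0594;0 0.39 -0.266 0.0594;0 0.39 -0.266 0.0594;0 0.39 -0.266 0.0594;0 0.39 -0.266 0.0594;0.04 0.667 -0.619 0.0594;0.04 0.667 -0.619 0.0594;0.04 0.667 -0.619 0.0594;0.04 0.667 -0.619 0.0594;0.04 0.667 -0.619 0.0594"
  hand: 0

```text
time_s: 1.6
position: [0.5317, -0.0084, 0.2033]
eef_rot: [1.124, 1.261, -1.124]
contact_force: [1.1, -0.2, -0.6]
opening: -0.001
```

Call:
servo_tool:
  series: "0 0 0 0;0 0 0 0;0 0 0 0"

```text
time_s: 1.98
position: [0.5309, -0.0109, 0.2036]
eef_rot: [1.125, 1.261, -1.125]
contact_force: [-0.1, -0.7, -0.8]
opening: 0.003
```

```bash
cat > mv.py <<'E'
import numpy as np
from scipy.spatial.transform import Rotation as Ro
from plant import status
yaw=np.radians(6.65); c=np.array([.548,.0358])
B=np.array([[np.cos(yaw),-np.sin(yaw)],[np.sin(yaw),np.cos(yaw)]])
def show(*goals):
    s=status.state(); R=Ro.from_rotvec(s["eef_rot"]).as_matrix(); p=s["position"]
    print("t",s["time_s"],p.round(4),"F",s["contact_force"].round(2),"box",(B.T@(p[:2]-c)).round(4), "z heading",np.degrees(np.arctan2(R[1,2],R[0,2])).round(2),"q",s["qpos"].round(2))
    print(R.round(4).tolist())
    for i,j,z in goals:
        w=np.array([*(c+B@[i,j]),z]); print((i,j,z),(R.T@(w-p)/.8).round(4))
E
python3 -c "
from mv import *
show((-.024,-.072,.12),(-.024,-.024,.12))
from plant import eyes
import cv2
for n in('side','top'): cv2.imwrite(f'pics/{n}2.png',eyes.grab_frame(n)['color'][:,:,::-1])
"
```

```text
t 1.975 [ 0.5309 -0.0109  0.2036] F [-0.1  -0.65 -0.76] box [-0.0224 -0.0444] z heading -83.46 q [-0.14  0.39  1.82 -0.    0.93  1.31]
[[-0.0001, 0.9935, 0.1139], [-0.0002, 0.1139, -0.9935], [-1.0, -0.0001, 0.0002]]
(-0.024, -0.072, 0.12) [ 0.1045 -0.0019  0.0344]
(-0.024, -0.024, 0.12) [ 0.1045 -0.002  -0.0256]
```

View pics/side2.png

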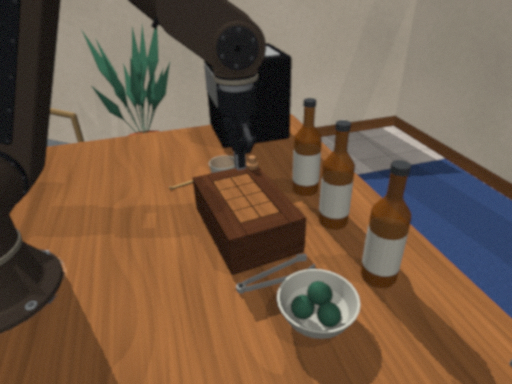

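Call:
servo_tool:
  series: "0.06 -0.002 0.034 0;0.11 -0.002 0.034 0;0.1245 -0.002 0.034 0;0.1245 -0.002 0.034 0"

```text
time_s: 2.58
position: [0.5328, -0.0369, 0.1042]
eef_rot: [1.123, 1.262, -1.124]
contact_force: [0.4, 0.1, -0.4]
opening: 0.0
```

Call:
servo_tool:
  series: "0.00125 0 0 0;0.0025 0 0 0;0.00375 0 0 0;0.00375 0 0 0"

```text
time_s: 3.08
position: [0.5328, -0.0365, 0.1012]
eef_rot: [1.123, 1.262, -1.123]
contact_force: [0.5, -0.1, -0.1]
opening: 0.001
```

```bash
python3 -c "
from mv import *
show((-.024,-.024,.104))"
```

```text
t 3.075 [ 0.5328 -0.0365  0.1012] F [ 0.55 -0.13 -0.12] box [-0.0235 -0.0701] z heading -83.33 q [-0.19  0.54  1.91 -0.    0.69  1.26]
[[0.0004, 0.9932, 0.1161], [-0.0002, 0.1161, -0.9932], [-1.0, 0.0003, 0.0002]]
(-0.024, -0.024, 0.104) [-0.0036 -0.0006 -0.0576]
```

Call:
servo_tool:
  series: "0.00125 0 0.002 0;0.002 0 0.002 0;0.002 0 0.002 0"

```text
time_s: 3.45
position: [0.533, -0.0381, 0.1001]
eef_rot: [1.124, 1.261, -1.123]
contact_force: [-2.8, 2.3, 10.9]
opening: -0.002
```

Call:
servo_tool:
  series: "0.00125 0 0 0;0.00125 0 0 0;0.00125 0 0 0"

```text
time_s: 3.82
position: [0.533, -0.0381, 0.1]
eef_rot: [1.124, 1.261, -1.122]
contact_force: [-7.0, 2.0, 23.1]
opening: 0.002
```

First square is solid: 23 N with no travel. I'll hop 48 mm along the row, returning to the same commanded depth each time.

Call:
servo_tool:
  series: "-0.0075 0 0 0;-0.0075 0 -0.06 0;-0.0075 0 -0.06 0;-0.003 0 -0.06 0;-0.0005 0 -0.06 0;-0.0005 0 -0.06 0;-0.0005 0 -0.06 0"

```text
time_s: 4.7
position: [0.5276, 0.0091, 0.1]
eef_rot: [1.125, 1.261, -1.123]
contact_force: [-6.3, 5.4, 21.8]
opening: 0.001
```

Solid. Next one.

Call:
servo_tool:
  series: "-0.0075 0 0 0;-0.0075 0 -0.06 0;-0.0075 0 -0.06 0;-0.003 0 -0.06 0;0 0 -0.06 0;0 0 -0.06 0;0 0 -0.06 0"

```text
time_s: 5.58
position: [0.5217, 0.0567, 0.0986]
eef_rot: [1.123, 1.262, -1.124]
contact_force: [0.7, -0.2, -0.8]
opening: -0.002
```

This square gives: z is 0.0986 with almost no force. I'll press it fully in.

Call:
servo_tool:
  series: "0.0025 0 0 0;0.005 0 0 0;0.0065 0 0 0;0.0065 0 0 0;0.0065 0 0 0"

```text
time_s: 6.2
position: [0.5219, 0.057, 0.094]
eef_rot: [1.123, 1.261, -1.123]
contact_force: [-2.1, -3.7, 8.7]
opening: -0.0
```

```bash
python3 -c "
from mv import *
show()
from plant import eyes
import cv2
for n in('side','top'): cv2.imwrite(f'pics/{n}3.png',eyes.grab_frame(n)['color'][:,:,::-1])
"
```

```text
t 6.2 [0.5219 0.057  0.094 ] F [-2.06 -3.71  8.68] box [-0.0235  0.0241] z heading -83.34 q [-0.02  0.54  1.94 -0.    0.66  1.44]
[[0.0007, 0.9932, 0.116], [-0.0003, 0.116, -0.9932], [-1.0, 0.0006, 0.0004]]
```

View pics/side3.png

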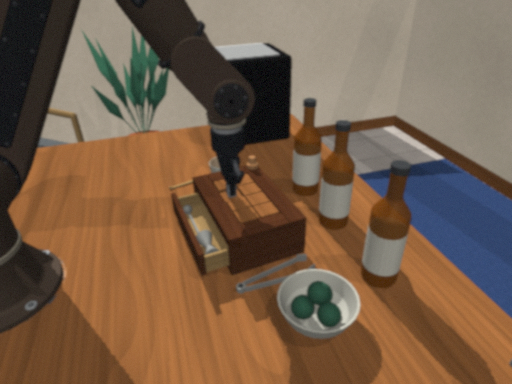

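The drawer has sprung open, with the jigger and spoon visible at about (200,230). Now I'll lift straight up, clear of the box.

Call:
servo_tool:
  series: "-0.01 0 0 0;-0.05 0 0 0;-0.12 0 0 0;-0.18 0 0 0;-0.18 0 0 0;-0.18 0 0 0;-0.18 0 0 0;-0.18 0 0 0"

```text
time_s: 7.3
position: [0.5215, 0.0572, 0.2365]
eef_rot: [1.122, 1.263, -1.125]
contact_force: [-0.5, 0.1, 0.1]
opening: -0.001
```

```bash
python3 -c "
from mv import *
show()
from h import *
from plant import eyes
import cv2,pickle
d=pickle.load(open('f0.pkl','rb'))
o=[]
for n in('side','top'):
    im=eyes.grab_frame(n)['color'];o.append(im)
cv2.imwrite('pics/end.png',cv2.resize(np.hstack(o)[:,:,::-1],(800,300)))
cv2.imwrite('pics/diff.png',cv2.resize(cv2.absdiff(np.hstack(o),np.hstack([d['side']['color'],d['top']['color']])),(800,300)))
"
```

```text
t 7.3 [0.5215 0.0572 0.2365] F [-0.47  0.06  0.13] box [-0.0239  0.0243] z heading -83.34 q [-0.02  0.34  1.8  -0.    1.    1.44]
[[-0.0019, 0.9933, 0.1159], [-0.0, 0.1159, -0.9933], [-1.0, -0.0019, -0.0002]]
```

View pics/end.png

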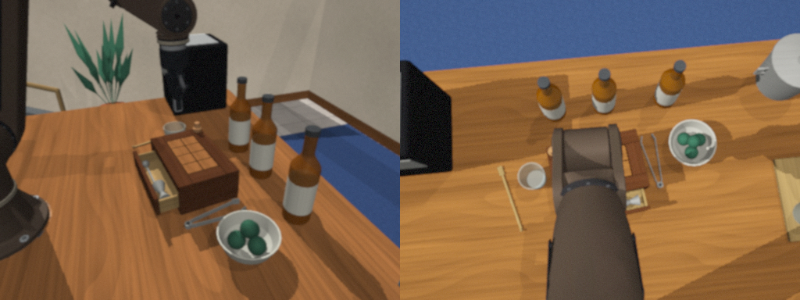

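View pics/diff.png

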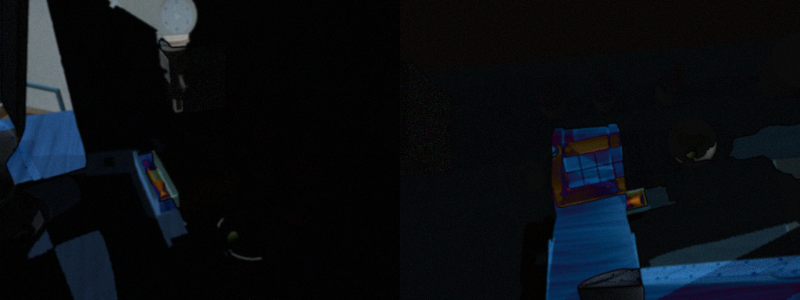

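The drawer is out at about (160,180) in the left (side) view and the hand is clear. The difference picture shows only the arm, the drawer, shadows and a faint change at the bowl, probably the arm's earlier shadow. The other things have not moved.

```bash
python3 -c "
from plant import env
print(env.hand_in())"
```

```text
the job is handed in; nothing more can be done
None
```

The drawer sprang open by itself and the job is handed in; no verdict was reported. The catch was the third square I tried, at x = -24 mm, y = +24 mm from the box's centre.

- **Feeling:** with the fingers shut and square to the box, the first two squares (x = -24, y = -72 and -24 mm) were solid, taking about 22 N with no travel. The third sank with almost no force.
- **Pressing:** I pressed it the full 6 mm (z = 0.094, about 9 N). The side picture then showed the drawer out, and I raised the hand straight up to z = 0.237.
- **Last checks:** the wrist force is about zero. In the side view the drawer stands out, and the bottles, tumbler, bowl, tong, stirrer and stopper stand where they were. The only other change is a faint difference at the bowl, which I put down to the arm's shadow. I judged all this from the pictures and did not measure the drawer opening, the button's return to flush or the positions of the things. In the top view the arm hid the stopper and most of the box.

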